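# Set a brass blank overhanging the filing ledge

### The arm

A 6-joint arm with a two-finger parallel gripper is mounted at the origin on the work surface. World frame = base frame: x ahead of the robot, y to its left, z up, the work surface at z = 0. Lengths are in mm, angles in degrees, forces in N, time in s.
With the tool pointing down it reaches from about 350 to 775 mm from the base axis. Payload 5.5 kg.
Tool frame: the origin (TCP) lies midway between the tips of the shut fingers; the grasp point (between the pads) lies 19 mm behind it; z points along the fingers, y is the direction in which the jaws open and shut (so a half turn about z gives the same grasp; the last joint's range is limited). The gripper opens to 85 mm and grips with 20 to 120 N. Pads are 22 mm wide; open, the fingers measure 114 mm over their backs; the gripper's body (76 mm by 85 mm) begins 54 mm behind the grasp point. The pads swing forward as they close: fully open they stand 13 mm farther back than shut.
Start: joints at [56.001, 17.945, 2.641, 74.691, 0, 82.002], TCP at [252.102, 516.836, 206.923] pointing down, gripper open.
Joint ranges: [-158.12, 158.12], [-49.38, 96.58], [-58.88, 72.47], [-126.05, 133.96], [-84.25, 85.87], [-180, 180]. Speed limits (degrees/s): [147.25, 147.25, 180, 180, 180, 180].

### API

Orientations are given as a 3x3 rotation matrix whose columns are the frame's x, y, z axes.
In Python, from plant import robot, capture, camera_model, spotter gives the robot as it stands.
- The arm moves only by the shell command python3 -m inch 'ROWS' [FORCE]. ROWS is JSON, a list of rows, each an object with "translation": the shift along the tool's x, y, z in mm, a list of three; "dr": the turn, a rotation vector about the tool's x, y, z in rad, a list of three; "claw": the opening, from 0 (shut) to 1 (fully open). A call has 1 to 8 rows; each row is the pose to reach, as a shift and turn from the pose measured when the call began, along the tool's axes at that moment; what a row does not reach only later rows make up. A row lasts 1/8 s, in which the tool goes at most 62.5 mm and 10.7 degrees, less where a joint would pass 70% of its speed; a pose out of reach is approached as far as the arm can. A call with a gripper value outside its range is refused whole. The fingers move at their own pace and stop on an object; FORCE is the grip in N (left out, the last holds). Time passes only in rows, so rows that repeat a pose let the fingers close. It gives the time, the measured TCP pose, the force and the opening at its end, in the units of the state.
- robot.sense(): the state, without advancing time (a new reading comes with each control period).
- capture(name): name is "side" or "top"; returns (picture, depth): 384x512x3 uint8, red, green, blue; 384x512 float32, mm along the optical axis (not along the pixel's ray), 0 where there is no reading.
- camera_model(name): a dict with "fx", "fy", "cx", "cy" (pixels), "D" ([k1, k2, p1, p2, k3] as OpenCV has them; the pictures are not rectified), "R" (3x3) and "t" (3): a world point X has camera coordinates R X + t. Camera axes: x right, y down, z forward; pixel columns grow to the right and rows downward; lengths in mm; the calibration is good to about 2 mm. A picture is of the moment at which its call begins. camera_model takes no time and is no camera call.
- robot.job_done(): hands the job in, once; it reports no verdict.
Trained networks look in the newest picture that a camera, given by its name, has taken for a name from the list of things; names that differ only in an ending like _2 or _b are one class to them, and where a whole thing is asked for, a point or a joint stands for the part that bears it (a point fixed in the world has none). Each returns a list of dicts, best first, with "p" (0 to 1); they miss things now and then, are a little off and sometimes report something else, mostly with a low value. They report only what shows in the picture. A call takes as long as a camera call. They do not tell look-alikes from the thing itself.
- spotter.outline_of(camera, name): "pixels" (384x512 bool, what is visible of it) and "position" ([column, row] in pixels, amid what is visible of it).
The state is a dict: "time_s": time; "joints": joint angles; "qvel": joint speeds; "tau": joint torques, N m; "tcp_pos": TCP position; "ee_rot": TCP orientation; "force": force on the tool from outside, world axes, zero at the start; "wrist_torque": the same for the moment, N m; "finger_gap": finger opening in mm.
Only numpy, scipy, OpenCV 4.12 (cv2) and the standard library are available. Lean on these libraries where they do the work, as an engineer would, in place of code of your own. Each camera call takes 0.05 s, during which the arm holds its last target.

### The job

On the jeweller's bench, get the small brass blank on the wooden ledge ready for filing: gently push it with the fingertips so that its long side lies flush along the ledge's steel fence and its end sticks out about 25 mm past the slotted end of the ledge. Only push it - do not pinch, lift or press it hard - and leave the other things on the bench where they are. Finish with the blank lying flat and the hand clear of it.

Things in the scene. Friction and masses are not known exactly. Their poses are not given: they have to be found in the camera images.
- ledge: Fixed dark hardwood block, 220 (own x, +-110) x 110 (own y, +-55) mm, flat top (the ledge) 50 mm above the bench. Origin: centre of its underside. A bare steel fence, 12 mm thick, 14 mm above the ledge, runs along its +y side, inner face at y = +43. The end at x = +110 has a saw slot 16 mm wide (y -14 to +2), 42 mm deep; the other end is plain. May point any way on the bench.
- lip (a point): Point on the slotted end of the ledge, at the height of the ledge's top (50 mm), midway across the ledge: own (110, -6, 50) mm of the ledge.
- blank: Loose brass plate, 90 (own x) x 50 (own y) x 6 mm thick, 0.15 to 0.31 kg, slides with friction. Origin: centre of its underside. Starts flat on the ledge, inside both ends, up to 0.25 rad askew, clear of the fence, own +x towards the slotted end. Flush on the fence its origin is at ledge y = +18 mm; with 25 mm overhang at ledge x = +90 mm.
- blank_lead (a point): Middle of the blank's leading short edge (the one towards the slotted end), at its underside: own (45, 0, 0) mm of the blank. Overhang = how far this point is past x = 110 mm of the ledge.
- tin: Bystander: plain closed aluminium tin, 56 mm diameter, 60 mm tall, standing on the bench behind the fence, near ledge-frame (-50, 120) mm. Origin: centre of its underside.
- mandrel: Bystander: steel ring mandrel, a cone 100 mm tall on a round foot 56 mm wide, standing on the bench behind the fence, near ledge-frame (60, 125) mm. Origin: centre of its underside.
- file: Bystander: file with wooden handle, 170 mm long, 22 mm high, lying on the bench about 125 to 145 mm from the ledge's middle on the side away from the fence. Origin: underside, near its middle; own x along it.
- benchblock: Bystander: steel block 50 x 50 x 20 mm lying on the bench beyond the plain end of the ledge, near ledge-frame (-165, 0) mm. Origin: centre of its underside.
Mind the look-alikes: they are no part of the job. There is more than one size of the ledge; the one meant has the size given above.

How it is judged (in metres and radians):
At the end, for the whole second after the job is handed in: The blank lies flat and still on the ledge, its long side along the fence (gap at its middle under 5 mm, within 0.08 rad of parallel), its leading edge 17 to 33 mm past the slotted end (x of blank_lead in the frame of ledge between 0.127 and 0.143 m and y of blank in the frame of ledge between 0.013 and 0.021 m and angle between the x axis of blank and the x axis of ledge, either way round below 0.08 rad and height (world z) of blank between 0.047 and 0.053 m and angle between blank's own z axis and vertical below 0.04 rad and linear speed of blank below 0.01 m/s); the robot touches nothing.
It fails at once if the blank is lifted off the ledge (more than 6 mm) (height (world z) of blank above 0.056 m).
It fails at once if the blank is tipped by more than 0.12 rad (angle between blank's own z axis and vertical above 0.12 rad).
It fails at once if the blank is pinched or pressed hard (more than 25 N from the fingers) (contact force between the fingers and blank above 25 N).
It fails at once if the tin, ring mandrel, file or bench block is moved by more than 20 mm (distance of any of tin, mandrel, file, benchblock from where it was at the start of the episode above 0.02 m).
It also fails if it takes over 51 s, if anything falls off the work surface, if the arm or the gripper's body presses on something with over 40 N, if the wrist force passes 120 N, or if a joint passes its speed limit or range.

## Working session

There is one attempt and no reset: what is moved stays moved. The work goes in short steps, Python scripts to look and compute and a shell command to move; the robot and the scene stay as the last step left them, time stands still between calls to the robot, and variables do not carry over. Pictures are saved under pics/ and viewed, and the job is handed in when it is done.

```bash
mkdir -p pics; python3 - <<'E'
from plant import robot,capture,camera_model
import cv2,numpy as np
for n in("side","top"):
    p,d=capture(n); np.savez(f"pics/{n}0.npz",p=p,d=d); cv2.imwrite(f"pics/{n}0.png",p[:,:,::-1])
    m=camera_model(n); print(n,{k:np.round(np.array(v),3).tolist() for k,v in m.items()})
s=robot.sense();print({k:np.round(np.array(v),3).tolist() for k,v in s.items()})
E
```

```text
side {'fx': 433.637, 'fy': 433.637, 'cx': 254.086, 'cy': 188.749, 'D': [-0.163, 0.0, 0.0, 0.0, 0.0], 'R': [[0.819, -0.574, 0.008], [-0.429, -0.621, -0.656], [0.381, 0.534, -0.755]], 't': [-411.448, 292.54, 898.612]}
top {'fx': 400.701, 'fy': 400.701, 'cx': 251.293, 'cy': 192.516, 'D': [-0.069, 0.0, 0.0, 0.0, 0.0], 'R': [[-0.028, -0.999, -0.017], [-0.982, 0.031, -0.186], [0.187, 0.012, -0.982]], 't': [81.145, 558.423, 997.533]}
{'time_s': 0.1, 'joints': [56.0, 17.988, 2.586, 74.691, -0.003, 82.001], 'qvel': [0.114, -0.02, 0.142, -0.014, -0.008, -0.018], 'tau': [0.003, -48.172, 29.924, 0.013, -0.0, -0.0], 'tcp_pos': [251.836, 516.386, 206.108], 'ee_rot': [[-0.899, 0.438, -0.001], [0.438, 0.899, -0.001], [0.0, -0.002, -1.0]], 'force': [-0.313, -0.342, -0.226], 'wrist_torque': [-0.075, 0.028, 0.008], 'finger_gap': 85.429}
```

```bash
sleep 1; ls .
```

```text
pics
```

View pics/side0.png

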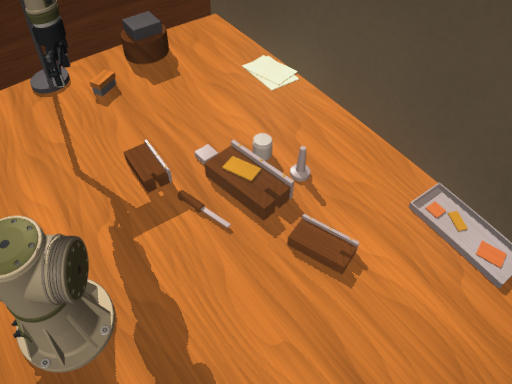

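View pics/top0.png

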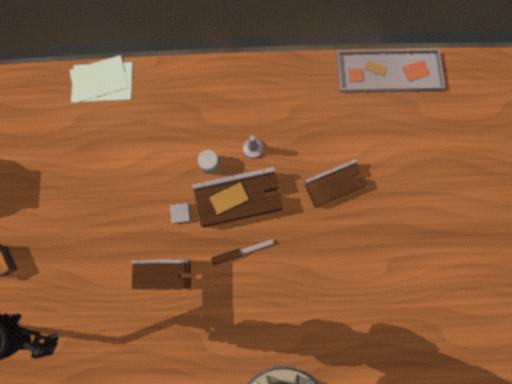

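The ledge meant is the big one with the brass on it: top (238,197), side (248,180). The two smaller look-alikes are at top (160,275) and (335,183). The fence is on the far side, and the slotted end is to the right in the top view.

```bash
cat > h.py <<'E'
import numpy as np,cv2
from plant import robot,capture,camera_model,spotter
def cloud(n,d):
    m=camera_model(n);K=np.array([[m['fx'],0,m['cx']],[0,m['fy'],m['cy']],[0,0,1]])
    v,u=np.mgrid[:384,:512]
    q=cv2.undistortPoints(np.stack([u,v],-1).reshape(-1,1,2).astype(np.float64),K,np.array(m['D'])).reshape(384,512,2)
    C=np.dstack([q*d[...,None],d]); return (C-np.array(m['t']))@np.array(m['R'])
def planehit(n,uv,z):
    m=camera_model(n);K=np.array([[m['fx'],0,m['cx']],[0,m['fy'],m['cy']],[0,0,1]]);R=np.array(m['R']);t=np.array(m['t'])
    q=cv2.undistortPoints(np.array(uv,float).reshape(-1,1,2),K,np.array(m['D'])).reshape(-1,2)
    D=np.c_[q,np.ones(len(q))]@R; o=-R.T@t
    return o+D*((z-o[2])/D[:,2])[:,None]
def proj(n,X):
    m=camera_model(n);K=np.array([[m['fx'],0,m['cx']],[0,m['fy'],m['cy']],[0,0,1]])
    return cv2.projectPoints(np.array(X,float).reshape(-1,1,3),cv2.Rodrigues(np.array(m['R']))[0],np.array(m['t'],float),K,np.array(m['D']))[0].reshape(-1,2)
E
python3 - <<'E'
from h import *
for n in("side","top"):
    p,d=capture(n); P=cloud(n,d); big=cv2.resize(p,None,fx=1,fy=1)
    for name,z in(("ledge",50),("blank",56),("tin",0),("mandrel",0),("file",0),("benchblock",20)):
        for o in spotter.outline_of(n,name)[:4]:
            m=o["pixels"]; Q=P[m&(d>0)]
            print(n,name,round(o["p"],2),np.round(o["position"]),m.sum(),np.round(np.median(Q,0)), np.round(np.percentile(Q[:,2],[5,50,95])))
            if name=="blank": 
                r=cv2.minAreaRect(planehit(n,np.argwhere(m)[:,::-1],56)[:,:2].astype(np.float32));print("  rect",r)
            if name=="ledge":
                t=m&(abs(P[...,2]-50)<5); r=cv2.minAreaRect(P[t][:,:2].astype(np.float32));print("  rect",r)
                f=m&(P[...,2]>58);F=P[f][:,:2]
                if len(F)>5:
                    c=F.mean(0);print("  fence",c,np.linalg.svd(F-c,full_matrices=False)[2][0],len(F))
    np.savez(f"pics/{n}1.npz",p=p,d=d)
E
```

```text
side ledge 0.98 [322. 244.] 2352 [ 578. -167.   34.] [ 9. 34. 44.]
  rect ((611.6577758789062, -147.246826171875), (8.581109046936035, 134.5836944580078), 20.387428283691406)
  fence [ 119.93597881 -534.1643679 ] [0.24253563 0.9701425 ] 11
side ledge 0.79 [256. 182.] 3358 [543.  68.  51.] [10. 51. 65.]
  rect ((547.9697265625, 98.90670776367188), (103.8262939453125, 222.8132781982422), 11.178854942321777)
  fence [586.03420794  84.92727837] [0.51562914 0.85681188] 380
side ledge 0.66 [145. 166.] 1405 [355. 285.  35.] [ 5. 35. 44.]
  rect ((388.5460205078125, 300.59814453125), (140.54727172851562, 8.26006031036377), 89.59967041015625)
side blank 0.65 [240. 168.] 507 [547. 119.  58.] [55. 58. 60.]
  rect ((548.43310546875, 121.54672241210938), (53.241512298583984, 93.26969146728516), 24.828365325927734)
side tin 0.59 [263. 144.] 432 [647. 163.  54.] [17. 54. 64.]
side mandrel 0.68 [303. 169.] 384 [687.  51.  22.] [ 9. 22. 99.]
side file 0.68 [196. 204.] 338 [401. 111.  17.] [10. 17. 24.]
side file 0.2 [304. 169.] 397 [687.  51.  22.] [ 8. 22. 99.]
side benchblock 0.61 [204. 153.] 283 [
[... 464 characters left out ...]
  52.08480066] [-0.99227788 -0.12403473] 10
top ledge 0.68 [158. 272.] 1693 [357. 306.  36.] [26. 36. 45.]
  rect ((388.2593994140625, 307.65631103515625), (145.98394775390625, 7.703723430633545), 88.72095489501953)
  fence [364.2219127   52.08480066] [-0.99227788 -0.12403473] 10
top blank 0.71 [228. 198.] 667 [548. 123.  58.] [54. 58. 61.]
  rect ((547.97900390625, 123.582275390625), (51.18263626098633, 91.79023742675781), 23.350875854492188)
top tin 0.7 [210. 157.] 410 [647. 176.  61.] [22. 61. 65.]
top mandrel 0.8 [250. 148.] 339 [688.  57.  19.] [ 11.  19. 100.]
top file 0.96 [236. 254.] 416 [406. 112.  19.] [ 5. 19. 25.]
top benchblock 0.88 [178. 213.] 359 [516. 258.  21.] [13. 21. 25.]
```

```bash
cat >> h.py <<'E'
def RT(p): 
    c,s=np.cos(p[2]),np.sin(p[2]);return np.array([[c,-s],[s,c]]),np.array(p[:2])
def w(p,pts):
    A,t=RT(p);pts=np.array(pts,float);return np.c_[pts[:,:2]@A.T+t,pts[:,2]]
def box(x0,x1,y0,y1,z0,z1): return [(x,y,z) for x in(x0,x1) for y in(y0,y1) for z in(z0,z1)]
def sil(n,p,boxes,S=8):
    im=np.zeros((384*4,512*4),np.uint8)
    for b in boxes:
        h=cv2.convexHull((proj(n,w(p,b))*4+1.5).astype(np.float32));cv2.fillConvexPoly(im,np.round(h).astype(np.int32),1)
    return cv2.resize(im.astype(np.float32),(512,384),interpolation=cv2.INTER_AREA)
LEDGE=[box(-110,110,-55,55,0,50),box(-110,110,43,55,50,64)]
BLANK=[box(-45,45,-25,25,50,56)]
from scipy.optimize import minimize
def fit(masks,boxes,p0):
    f=lambda q:sum(abs(sil(n,[q[0],q[1],q[2]/100],boxes)-m).sum() for n,m in masks.items())
    q0=np.array([p0[0],p0[1],p0[2]*100]);S=np.vstack([q0]+[q0+v for v in np.eye(3)*5])
    r=minimize(f,q0,method="Nelder-Mead",options=dict(initial_simplex=S,xatol=.05,fatol=.5));q=r.x
    return np.array([q[0],q[1],q[2]/100]),r.fun
def draw(n,p,img,boxes,pic,S=3,win=None):
    x0,y0,x1,y1=win;im=cv2.resize(img[y0:y1,x0:x1,::-1],None,fx=S,fy=S,interpolation=cv2.INTER_CUBIC)
    for q,b,c in boxes:
        for bx in b:
            P=(proj(n,w(q,bx))-[x0,y0]+.5)*S
            for i in range(8):
                for k in(1,2,4):
                    if not i&k: cv2.line(im,tuple(map(int,P[i])),tuple(map(int,P[i|k])),c,1)
    cv2.imwrite(pic,im)
E
python3 - <<'E'
from h import *
ml,mb={},{};I={}
for n,k in(("side",256),("top",246)):
    p,d=capture(n);I[n]=p
    for o in spotter.outline_of(n,"ledge"):
        if abs(o["position"][0]-k)<20: ml[n]=o["pixels"].astype(float);break
    o=spotter.outline_of(n,"blank")[0]["pixels"];mb[n]=o.astype(float)
    ml[n]=np.maximum(ml[n],mb[n])
L0=[553,101,np.radians(-79)];B0=[548,123,np.radians(-66)]
for c in(["side"],["top"],["side","top"]):
    L,e=fit({k:ml[k] for k in c},LEDGE,L0);B,e2=fit({k:mb[k] for k in c},BLANK,B0)
    A,t=RT(L);print(c,np.round(L,3),e,np.round(B,3),e2,"rel",np.round(A.T@(B[:2]-t),1),round(B[2]-L[2],3))
np.save("L.npy",L)
draw("top",None,I["top"],[(L,LEDGE,(0,255,0)),(B,BLANK,(255,0,0))],"pics/fit_top.png",6,(180,150,300,240))
draw("side",None,I["side"],[(L,LEDGE,(0,255,0)),(B,BLANK,(255,0,0))],"pics/fit_side.png",6,(190,130,310,225))
E
```

```text
['side'] [553.729 102.542  -1.399] 184.4375 [548.552 124.315  -1.146] 46.25 rel [-22.3  -1.4] 0.253
['top'] [552.636 100.902  -1.397] 290.4375 [547.184 123.931  -1.132] 51.0 rel [-23.6  -1.4] 0.265
['side', 'top'] [552.797 101.565  -1.402] 479.9375 [547.567 123.727  -1.126] 100.4375 rel [-22.7  -1.4] 0.276
```

View pics/fit_top.png

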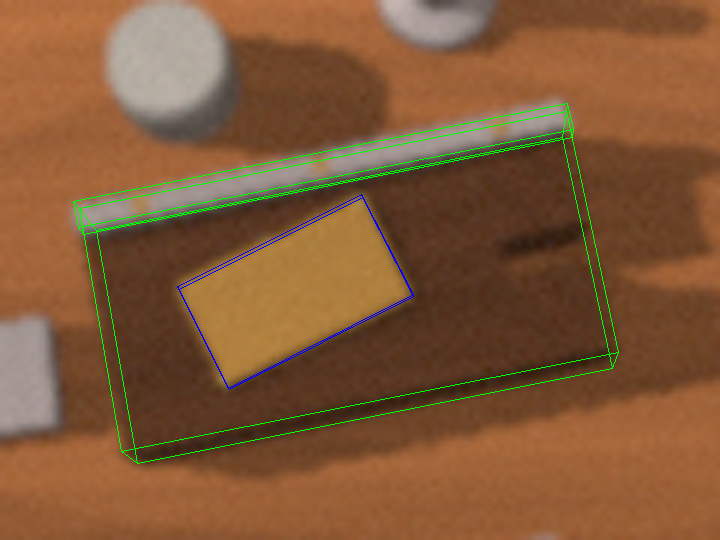

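View pics/fit_side.png

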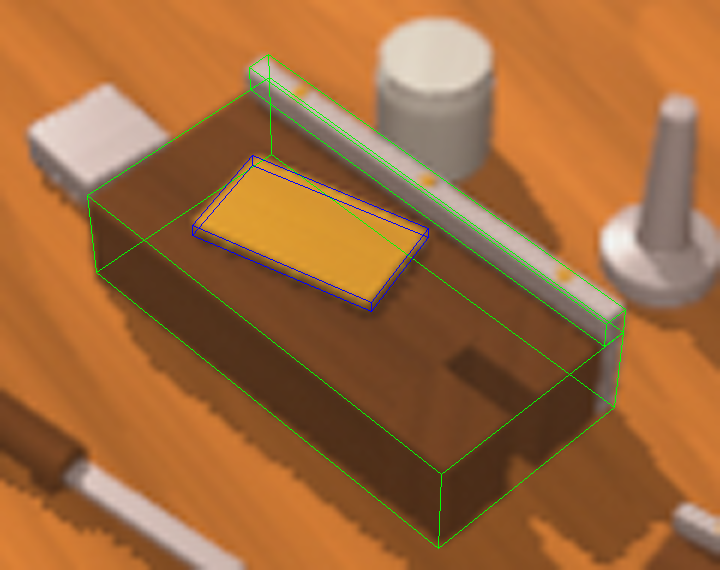

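```bash
cat >> h.py <<'E'
LP=np.array([553.0,101.6,-1.400])
def status():
    s=robot.sense();A,t=RT(LP);R=np.array(s['ee_rot']);q=A.T@(np.array(s['tcp_pos'])[:2]-t)
    print("t",round(s['time_s'],2),"ledge xy",np.round(q,1),"z",round(s['tcp_pos'][2],1),"F",np.round(s['force'],1),"gap",round(s['finger_gap'],1),"yawy-ledgex",round(np.degrees(np.arctan2(R[1,1],R[0,1])-LP[2]),1))
    return s
def go(x,y,z):
    s=status();T=w(LP,[(x,y,z)])[0];R=np.array(s['ee_rot']);print("to",(x,y,z),"tool shift",np.round(R.T@(T-np.array(s['tcp_pos'])),1))
E
python3 -c "
from h import *
go(-46,-54,120)"
```

```text
t 1.1 ledge xy [-460.4 -225.9] z 206.9 F [-0.1 -0.4  0.8] gap 85.5 yawy-ledgex 144.2
to (-46, -54, 120) tool shift [-381.8 -235.6   86.9]
```

```bash
python3 -m inch '[{"translation":[-40,-25,0],"dr":[0,0,-0.08],"claw":0},{"translation":[-85,-53,0],"dr":[0,0,-0.16],"claw":0},{"translation":[-135,-83,0],"dr":[0,0,-0.25],"claw":0},{"translation":[-185,-114,0],"dr":[0,0,-0.34],"claw":0},{"translation":[-235,-145,0],"dr":[0,0,-0.43],"claw":0},{"translation":[-285,-176,10],"dr":[0,0,-0.52],"claw":0},{"translation":[-335,-207,35],"dr":[0,0,-0.6],"claw":0},{"translation":[-382,-236,60],"dr":[0,0,-0.625],"claw":0}]' 20; python3 -c "
from h import *
go(-46,-54,75)"
```

```text
time_s: 2.1
tcp_pos: [493.3, 135.6, 146.9]
ee_rot: [[-0.985, -0.171, 0.002], [-0.171, 0.985, 0.0], [-0.002, 0.0, -1.0]]
force: [0.8, 1.5, 0.3]
finger_gap: -0.1
t 2.1 ledge xy [-43.6 -53. ] z 146.9 F [0.8 1.5 0.3] gap -0.1 yawy-ledgex 180.1
to (-46, -54, 75) tool shift [ 1.1  2.4 71.9]
```

```bash
python3 -m inch '[{"translation":[1,2,30],"dr":[0,0,0],"claw":0},{"translation":[1,2,60],"dr":[0,0,0],"claw":0},{"translation":[1,2,82],"dr":[0,0,0],"claw":0},{"translation":[1,2,87],"dr":[0,0,0],"claw":0},{"translation":[1,2,87],"dr":[0,0,0],"claw":0},{"translation":[1,2,87],"dr":[0,0,0],"claw":0}]'; python3 - <<'E'
from h import *
status()
I,d=capture("side");draw("side",None,I,[(LP,LEDGE,(0,255,0))],"pics/a1.png",5,(170,110,320,225))
E
```

```text
time_s: 2.85
tcp_pos: [493.1, 137.6, 61.0]
ee_rot: [[-0.985, -0.172, 0.004], [-0.172, 0.985, 0.001], [-0.004, -0.0, -1.0]]
force: [0.1, -1.2, 0.2]
finger_gap: 0.2
t 2.85 ledge xy [-45.7 -52.9] z 61.0 F [ 0.1 -1.2  0.2] gap 0.2 yawy-ledgex 180.1
```

View pics/a1.png

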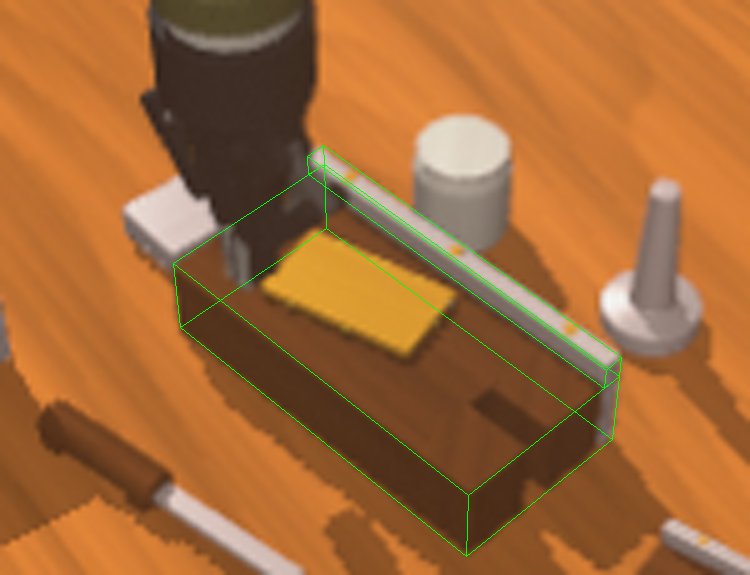

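```bash
python3 -c "
from h import *
s=robot.sense();print((proj('side',[s['tcp_pos']])-[170,110])*5,(proj('side',w(LP,[(-46,-53,50)]))-[170,110])*5)"
python3 -m inch '[{"translation":[0,0,3],"dr":[0,0,0],"claw":0},{"translation":[0,0,6],"dr":[0,0,0],"claw":0},{"translation":[0,0,7.5],"dr":[0,0,0],"claw":0},{"translation":[0,0,7.5],"dr":[0,0,0],"claw":0}]'
python3 -m inch '[{"translation":[0,0,1],"dr":[0,0,0],"claw":0},{"translation":[0,0,1],"dr":[0,0,0],"claw":0}]'
```

```text
[[253.19937067 307.39507922]] [[253.65784744 321.75015767]]
time_s: 3.4
tcp_pos: [492.9, 137.6, 53.3]
ee_rot: [[-0.985, -0.172, 0.004], [-0.172, 0.985, 0.001], [-0.004, 0.0, -1.0]]
force: [-0.2, -0.2, -0.5]
finger_gap: 0.1
time_s: 3.65
tcp_pos: [492.8, 137.6, 52.2]
ee_rot: [[-0.985, -0.172, 0.003], [-0.172, 0.985, 0.001], [-0.003, -0.0, -1.0]]
force: [-0.2, 0.2, 0.3]
finger_gap: -0.1
```

```bash
python3 - <<'E'
from h import *
s=status()
I,d=capture("side");draw("side",None,I,[([*s['tcp_pos'][:2],LP[2]],[box(-14.5,14.5,-11,11,52,70)],(0,255,0))],"pics/a2.png",8,(190,130,290,200))
E
```

```text
t 3.65 ledge xy [-45.7 -53.2] z 52.2 F [-0.2  0.2  0.3] gap -0.1 yawy-ledgex 180.1
```

View pics/a2.png

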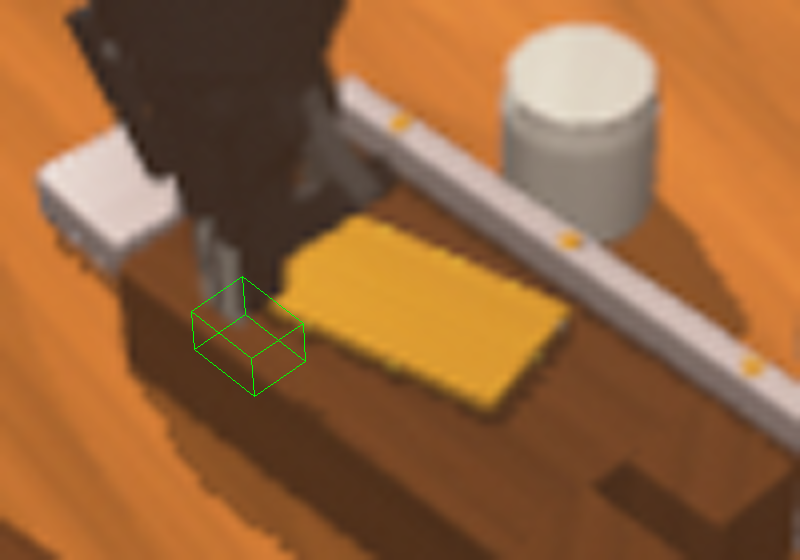

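```bash
python3 - <<'E'
from h import *
A,t=RT(LP)
for n in("side","top"):
    I,d=capture(n);P=cloud(n,d);Q=np.dstack([(P[...,:2]-t)@A,P[...,2]])
    m=(d>0)&(Q[...,2]>60)&(Q[...,2]<125)&(abs(Q[...,0])<105)&(Q[...,1]<35)&(Q[...,1]>-120)
    for z0 in(60,68,80,95,110):
        k=m&(Q[...,2]>z0)&(Q[...,2]<z0+12);
        if k.sum(): print(n,z0,k.sum(),np.round(np.percentile(Q[k],[5,50,95],axis=0)).tolist())
    if n=="side":
        for r in range(150,174,2): print(r,[tuple(int(x) for x in Q[r,c]) for c in range(212,228,3)])
    if n=="top": cv2.imwrite("pics/a3.png",cv2.resize(I[150:240,180:300,::-1],None,fx=6,fy=6))
o=spotter.outline_of("top","blank")[0]["pixels"].astype(float)
print(fit({"top":o},BLANK,[547.5,123.7,-1.13]))
E
```

```text
side 60 21 [[-45.0, -27.0, 60.0], [-21.0, 1.0, 60.0], [14.0, 22.0, 62.0]]
side 80 22 [[-49.0, -64.0, 81.0], [-39.0, -61.0, 87.0], [-33.0, -50.0, 92.0]]
side 95 31 [[-51.0, -65.0, 96.0], [-37.0, -61.0, 101.0], [-31.0, -50.0, 105.0]]
side 110 19 [[-53.0, -66.0, 111.0], [-47.0, -64.0, 115.0], [-31.0, -60.0, 121.0]]
150 [(-53, -68, 143), (-38, -70, 154), (-28, -69, 160), (-24, -64, 159), (-18, -60, 161), (-31, -40, 138)]
152 [(-57, -65, 131), (-38, -71, 148), (-27, -71, 155), (-30, -59, 146), (-28, -51, 141), (-94, 13, 51)]
154 [(-58, -66, 124), (-45, -66, 133), (-30, -68, 145), (-30, -59, 138), (-31, -49, 131), (-1, -65, 163)]
156 [(-137, -6, 20), (-47, -65, 123), (-35, -65, 132), (-30, -60, 132), (-24, -55, 133), (-1, -66, 157)]
158 [(-105, -30, 51), (-50, -63, 113), (-35, -66, 126), (-31, -60, 125), (-12, -66, 142), (-3, -64, 148)]
160 [(-99, -36, 52), (-52, -62, 105), (-39, -63, 115), (-32, -59, 117), (-14, -64, 133), (-3, -64, 141)]
162 [(-94, -40, 51), (-50, -64, 100), (-39, -63, 108), (-31, -61, 112), (-13, -66, 128), (-61, -16, 57)]
164 [(-88, -45, 52), (-83, -39, 51), (-38, -65, 102), (-32, -60, 103), (-30, -52, 98), (-57, -20, 56)]
166 [(-83, -50, 51), (-76, -45, 53), (-39, -65, 95), (-34, -59, 94), (-30, -53, 92), (-51, -25, 57)]
168 [(-78, -54, 50), (-74, -47, 48), (-43, -62, 82), (-35, -59, 86), (-53, -34, 55), (-46, -30, 57)]
170 [(-75, -57, 47), (-64, -56, 54), (-61, -48, 51), (-55, -43, 52), (-50, -37, 51), (-43, -33, 54)]
172 [(-77, -56, 38), (-64, -56, 47), (-55, -53, 52), (-50, -47, 51), (-45, -41, 50), (-39, -36, 52)]
top 60 32 [[-6.0, -21.0, 60.0], [4.0, 7.0, 61.0], [20.0, 22.0, 62.0]]
(array([549.05977047, 123.81298328,  -1.12443598]), np.float64(506.9375))
```

View pics/a3.png

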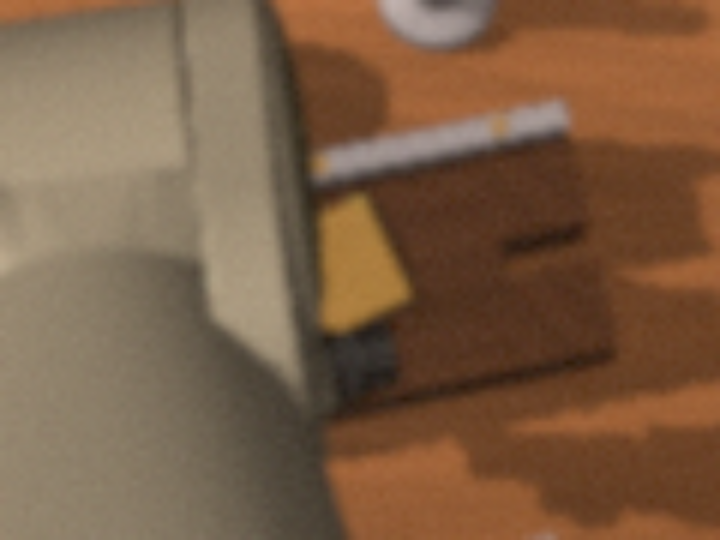

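```bash
for i in 1 2; do echo; done; python3 -m inch '[{"translation":[0,0,1],"dr":[0,0,0],"claw":0},{"translation":[0,0,1.5],"dr":[0,0,0],"claw":0},{"translation":[0,0,1.5],"dr":[0,0,0],"claw":0}]'
python3 -m inch '[{"translation":[0,0,1.5],"dr":[0,0,0],"claw":0},{"translation":[0,0,1.5],"dr":[0,0,0],"claw":0}]'
```

```text
time_s: 4.22
tcp_pos: [492.9, 137.6, 50.7]
ee_rot: [[-0.985, -0.172, 0.004], [-0.172, 0.985, 0.001], [-0.004, -0.0, -1.0]]
force: [0.5, 0.3, -0.1]
finger_gap: -0.2
time_s: 4.47
tcp_pos: [492.7, 137.6, 49.1]
ee_rot: [[-0.985, -0.172, 0.003], [-0.172, 0.985, 0.001], [-0.003, 0.0, -1.0]]
force: [0.6, 0.3, -0.2]
finger_gap: -0.0
```

```bash
python3 -m inch '[{"translation":[0,0,1],"dr":[0,0,0],"claw":0},{"translation":[0,0,2],"dr":[0,0,0],"claw":0}]'
python3 -m inch '[{"translation":[0,0,1],"dr":[0,0,0],"claw":0},{"translation":[0,0,2],"dr":[0,0,0],"claw":0}]'
```

```text
time_s: 4.72
tcp_pos: [492.7, 137.6, 47.0]
ee_rot: [[-0.985, -0.172, 0.003], [-0.172, 0.985, 0.001], [-0.003, 0.0, -1.0]]
force: [-0.2, -0.6, 0.4]
finger_gap: -0.1
time_s: 4.97
tcp_pos: [492.7, 137.6, 44.9]
ee_rot: [[-0.985, -0.172, 0.003], [-0.172, 0.985, 0.001], [-0.003, 0.0, -1.0]]
force: [0.3, 0.5, -0.4]
finger_gap: 0.1
```

```bash
python3 - <<'E'
from h import *
s=status();q=[*s['tcp_pos'][:2],LP[2]]
I,d=capture("side");draw("side",None,I,[(LP,LEDGE,(0,255,0))],"pics/a4.png",8,(190,130,290,200))
P=cloud("side",d);A,t=RT(LP);Q=np.dstack([(P[...,:2]-t)@A,P[...,2]])
for r in range(160,182,2): print(r,[tuple(int(x) for x in Q[r,c]) for c in range(209,230,3)])
E
```

```text
t 4.97 ledge xy [-45.7 -53.3] z 44.9 F [ 0.3  0.5 -0.4] gap 0.1 yawy-ledgex 180.1
160 [(-105, -41, 52), (-99, -36, 52), (-51, -63, 105), (-36, -65, 118), (-29, -62, 121), (-13, -65, 135), (-2, -65, 143)]
162 [(-99, -46, 52), (-95, -39, 50), (-51, -63, 99), (-38, -65, 109), (-32, -60, 110), (-16, -63, 124), (-4, -64, 134)]
164 [(-92, -52, 54), (-89, -45, 50), (-58, -59, 84), (-37, -66, 104), (-33, -59, 102), (-17, -63, 117), (-56, -21, 58)]
166 [(-92, -53, 47), (-82, -50, 52), (-77, -45, 52), (-39, -64, 94), (-31, -62, 98), (-32, -51, 90), (-51, -25, 57)]
168 [(-89, -56, 43), (-79, -54, 49), (-71, -49, 52), (-41, -64, 85), (-33, -60, 88), (-30, -53, 85), (-46, -29, 56)]
170 [(-90, -56, 35), (-75, -57, 47), (-68, -53, 49), (-42, -63, 76), (-34, -60, 80), (-50, -37, 52), (-45, -31, 50)]
172 [(-89, -57, 29), (-77, -56, 37), (-65, -55, 46), (-56, -52, 50), (-50, -47, 51), (-44, -43, 53), (-38, -37, 52)]
174 [(-89, -57, 21), (-77, -56, 29), (-65, -56, 39), (-51, -57, 49), (-45, -52, 50), (-38, -48, 53), (-33, -42, 53)]
176 [(-91, -57, 11), (-79, -56, 20), (-67, -55, 29), (-54, -55, 39), (-39, -57, 52), (-35, -51, 50), (-27, -47, 53)]
178 [(-93, -56, 1), (-79, -57, 13), (-67, -55, 20), (-55, -55, 30), (-44, -54, 37), (-31, -55, 49), (-24, -50, 50)]
180 [(-88, -60, 0), (-83, -54, 0), (-67, -56, 13), (-54, -56, 23), (-44, -54, 30), (-30, -55, 42), (-22, -52, 46)]
```

View pics/a4.png

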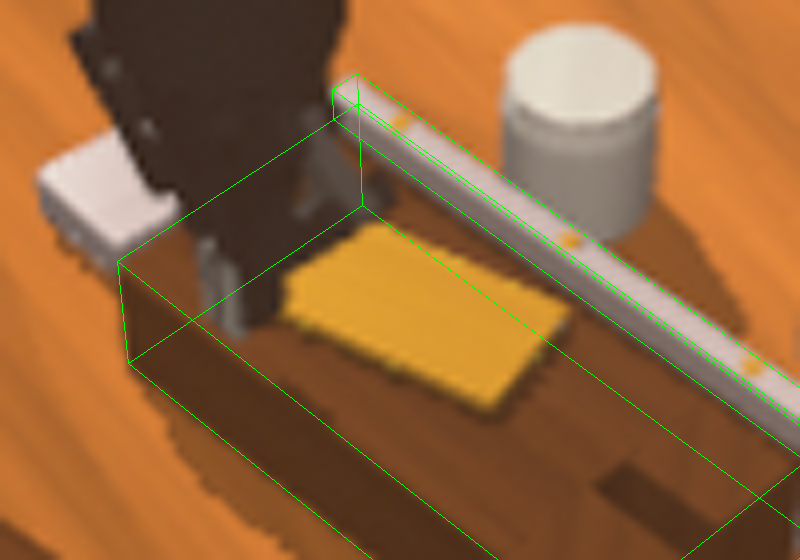

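```bash
python3 -m inch '[{"translation":[0,0,2],"dr":[0,0,0],"claw":0},{"translation":[0,0,4],"dr":[0,0,0],"claw":0},{"translation":[0,0,6],"dr":[0,0,0],"claw":0},{"translation":[0,0,6],"dr":[0,0,0],"claw":0}]'
python3 -m inch '[{"translation":[0,0,1],"dr":[0,0,0],"claw":0},{"translation":[0,0,2],"dr":[0,0,0],"claw":0},{"translation":[0,0,2],"dr":[0,0,0],"claw":0}]'
python3 - <<'E'
from h import *
s=status()
I,d=capture("side");draw("side",None,I,[],"pics/a5.png",8,(190,130,290,200))
P=cloud("side",d);A,t=RT(LP);Q=np.dstack([(P[...,:2]-t)@A,P[...,2]])
for r in range(166,182,2): print(r,[tuple(int(x) for x in Q[r,c]) for c in range(212,230,3)])
E
```

```text
time_s: 5.52
tcp_pos: [492.5, 137.5, 38.5]
ee_rot: [[-0.985, -0.172, 0.003], [-0.172, 0.985, 0.001], [-0.003, 0.0, -1.0]]
force: [0.5, 0.1, 0.3]
finger_gap: 0.3
time_s: 5.9
tcp_pos: [492.4, 137.6, 36.5]
ee_rot: [[-0.985, -0.172, 0.002], [-0.172, 0.985, 0.001], [-0.003, 0.0, -1.0]]
force: [-0.3, -0.4, -0.3]
finger_gap: -0.1
t 5.9 ledge xy [-45.7 -53.6] z 36.5 F [-0.3 -0.4 -0.3] gap -0.1 yawy-ledgex 180.1
166 [(-84, -49, 50), (-55, -61, 80), (-39, -64, 94), (-32, -61, 97), (-13, -66, 114), (-51, -25, 56)]
168 [(-76, -56, 53), (-70, -50, 54), (-39, -65, 87), (-32, -61, 90), (-33, -51, 82), (-46, -30, 57)]
170 [(-76, -57, 46), (-66, -54, 52), (-41, -64, 78), (-34, -60, 80), (-34, -50, 73), (-45, -31, 50)]
172 [(-79, -55, 35), (-64, -56, 47), (-42, -64, 70), (-36, -59, 71), (-45, -42, 51), (-38, -37, 53)]
174 [(-80, -55, 26), (-67, -55, 36), (-53, -55, 47), (-44, -52, 52), (-39, -47, 52), (-35, -40, 49)]
176 [(-81, -54, 17), (-66, -56, 30), (-54, -55, 38), (-42, -55, 48), (-33, -52, 53), (-27, -47, 53)]
178 [(-78, -57, 13), (-68, -55, 20), (-54, -56, 31), (-43, -55, 39), (-30, -55, 49), (-22, -52, 54)]
180 [(-82, -55, 1), (-69, -55, 11), (-54, -56, 24), (-42, -56, 33), (-29, -56, 43), (-19, -55, 51)]
```

View pics/a5.png

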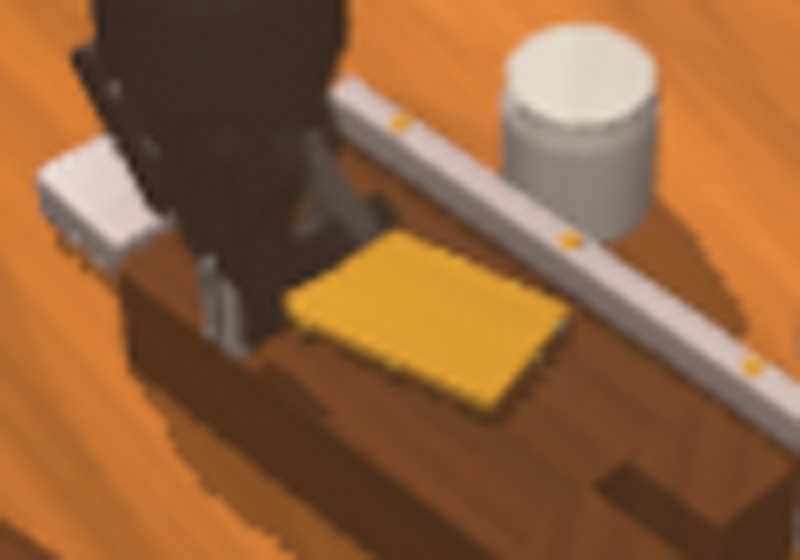

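```bash
python3 - <<'E'
from h import *
I,d=capture("side");P=cloud("side",d);A,t=RT(LP);Q=np.dstack([(P[...,:2]-t)@A,P[...,2]])
for r in range(136,162,2): print(r,[tuple(int(x) for x in Q[r,c]) for c in range(196,244,4)])
cv2.imwrite("pics/a6.png",cv2.resize(I[80:200,160:300,::-1],None,fx=5,fy=5,interpolation=cv2.INTER_CUBIC))
I,d=capture("top");cv2.imwrite("pics/a7.png",cv2.resize(I[130:260,150:310,::-1],None,fx=4,fy=4,interpolation=cv2.INTER_CUBIC))
E
```

```text
136 [(-251, 28, 0), (-102, -64, 153), (-48, -91, 206), (-36, -89, 212), (-25, -86, 217), (-18, -80, 218), (-12, -73, 217), (-9, -65, 214), (-7, -55, 209), (-12, -38, 195), (-165, 112, 1), (-157, 120, 1)]
138 [(-244, 22, 0), (-97, -68, 153), (-50, -90, 197), (-38, -88, 204), (-24, -87, 213), (-19, -80, 211), (-13, -73, 211), (-9, -65, 208), (-6, -55, 204), (-11, -39, 190), (-158, 104, 3), (-151, 115, 1)]
140 [(-233, 13, 4), (-229, 25, 0), (-87, -64, 151), (-38, -89, 199), (-27, -85, 203), (-18, -81, 206), (-13, -74, 205), (-8, -66, 204), (-6, -56, 198), (-107, 44, 67), (-155, 102, -1), (-144, 108, 1)]
142 [(-228, 9, 3), (-219, 17, 3), (-89, -63, 142), (-37, -90, 193), (-27, -86, 198), (-21, -79, 197), (-13, -74, 199), (-8, -66, 197), (-7, -55, 191), (-103, 40, 65), (-97, 49, 63), (-139, 103, 0)]
144 [(-220, 2, 4), (-213, 11, 3), (-88, -64, 136), (-62, -72, 159), (-49, -69, 165), (-22, -79, 190), (-13, -74, 192), (-13, -62, 185), (-6, -56, 185), (-105, 41, 55), (-87, 40, 68), (-81, 49, 66)]
146 [(-215, -1, 2), (-209, 8, 0), (-88, -65, 130), (-77, -61, 135), (-52, -68, 156), (-35, -69, 
[... 810 characters left out ...]
, (-28, -65, 144), (-15, -63, 151), (-30, -38, 124), (4, -55, 160), (5, -44, 154), (-63, 32, 52)]
156 [(-181, -29, 5), (-160, -30, 20), (-151, -23, 21), (-142, -16, 23), (-58, -66, 117), (-37, -70, 134), (-30, -63, 135), (-31, -50, 125), (-7, -57, 147), (7, -58, 158), (11, -49, 155), (-57, 27, 52)]
158 [(-175, -34, 4), (-161, -30, 12), (-146, -27, 20), (-138, -19, 20), (-104, -31, 52), (-47, -62, 115), (-28, -65, 131), (-35, -47, 113), (-1, -63, 149), (11, -61, 156), (14, -52, 153), (-53, 22, 51)]
160 [(-169, -39, 4), (-161, -31, 4), (-138, -33, 22), (-107, -43, 51), (-99, -35, 51), (-47, -63, 108), (-31, -63, 120), (-28, -53, 115), (1, -66, 146), (14, -64, 154), (-52, 7, 55), (-41, 11, 60)]
```

View pics/a6.png

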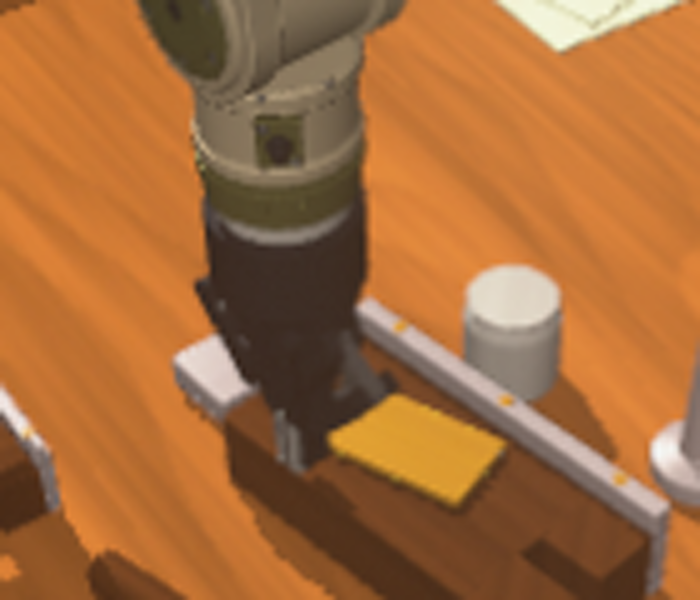

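```bash
python3 -m inch '[{"translation":[0,0,2],"dr":[0,0,0],"claw":0},{"translation":[0,0,4],"dr":[0,0,0],"claw":0},{"translation":[0,0,6],"dr":[0,0,0],"claw":0},{"translation":[0,0,6],"dr":[0,0,0],"claw":0}]'
python3 -m inch '[{"translation":[0,0,1],"dr":[0,0,0],"claw":0},{"translation":[0,0,2],"dr":[0,0,0],"claw":0}]'
python3 -m inch '[{"translation":[0,0,1],"dr":[0,0,0],"claw":0},{"translation":[0,0,2],"dr":[0,0,0],"claw":0}]'
python3 - <<'E'
from h import *
I,d=capture("side");draw("side",None,I,[],"pics/a8.png",8,(190,130,290,200))
P=cloud("side",d);A,t=RT(LP);Q=np.dstack([(P[...,:2]-t)@A,P[...,2]])
for r in range(168,182,2): print(r,[tuple(int(x) for x in Q[r,c]) for c in range(212,230,3)])
E
```

```text
time_s: 6.55
tcp_pos: [492.3, 137.5, 30.3]
ee_rot: [[-0.985, -0.172, 0.002], [-0.172, 0.985, 0.0], [-0.002, 0.0, -1.0]]
force: [-0.8, 0.6, -0.3]
finger_gap: 0.2
time_s: 6.8
tcp_pos: [492.3, 137.5, 28.3]
ee_rot: [[-0.985, -0.172, 0.002], [-0.172, 0.985, 0.0], [-0.002, 0.0, -1.0]]
force: [0.3, 0.7, -0.7]
finger_gap: -0.1
time_s: 7.05
tcp_pos: [492.3, 137.5, 26.2]
ee_rot: [[-0.985, -0.172, 0.002], [-0.172, 0.985, 0.0], [-0.002, 0.0, -1.0]]
force: [0.1, -0.4, 0.2]
finger_gap: -0.2
168 [(-77, -55, 52), (-58, -60, 69), (-40, -64, 86), (-33, -60, 88), (-16, -64, 104), (-4, -65, 114)]
170 [(552, -534, 873), (-67, -54, 51), (-41, -64, 78), (-33, -61, 81), (-15, -66, 99), (-44, -32, 51)]
172 [(-78, -56, 36), (-65, -56, 46), (-41, -64, 71), (-35, -60, 72), (-33, -51, 67), (-37, -38, 54)]
174 [(-79, -55, 27), (-65, -56, 39), (-42, -64, 62), (-34, -60, 65), (-34, -51, 59), (-32, -43, 54)]
176 [(-79, -56, 20), (-64, -57, 32), (-54, -56, 39), (-38, -58, 53), (-34, -51, 51), (-30, -45, 50)]
178 [(-80, -56, 11), (-66, -56, 22), (-54, -56, 31), (-43, -54, 38), (-29, -56, 51), (-22, -52, 53)]
180 [(-81, -55, 2), (-68, -56, 12), (-57, -54, 19), (-44, -54, 30), (-33, -53, 38), (-18, -56, 52)]
```

View pics/a8.png

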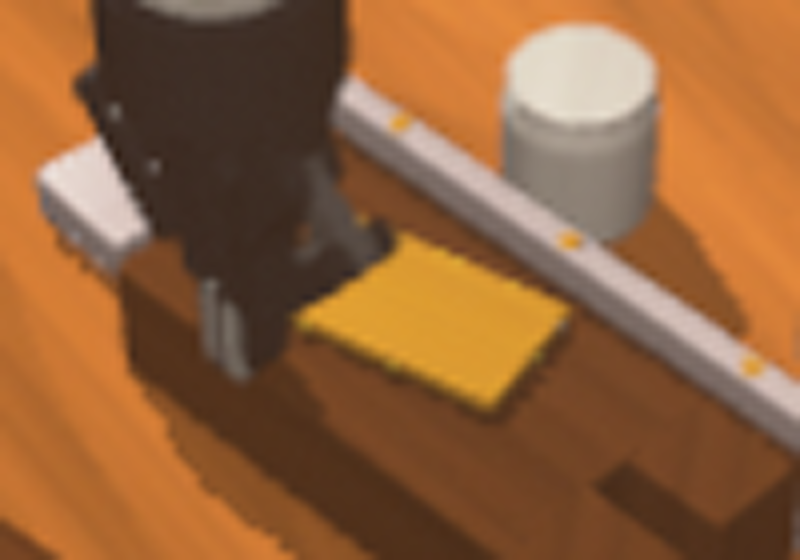

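```bash
for k in 1; do :; done; python3 -m inch '[{"translation":[0,0,1],"dr":[0,0,0],"claw":0},{"translation":[0,0,2],"dr":[0,0,0],"claw":0}]'|grep -E "tcp|force"
python3 -m inch '[{"translation":[0,0,1.5],"dr":[0,0,0],"claw":0},{"translation":[0,0,1.5],"dr":[0,0,0],"claw":0}]'|grep -E "tcp|force"
python3 -m inch '[{"translation":[0,0,1],"dr":[0,0,0],"claw":0},{"translation":[0,0,1],"dr":[0,0,0],"claw":0}]'|grep -E "tcp|force"
```

```text
tcp_pos: [492.4, 137.5, 25.5]
force: [-6.8, -1.4, 18.6]
tcp_pos: [492.4, 137.5, 25.6]
force: [-5.1, -0.2, 13.4]
tcp_pos: [492.4, 137.5, 25.6]
force: [-2.3, -1.0, 9.3]
```

```bash
python3 -m inch '[{"translation":[0,0,-1.5],"dr":[0,0,0],"claw":0},{"translation":[0,0,-3],"dr":[0,0,0],"claw":0},{"translation":[-2,0,-3],"dr":[0,0,0],"claw":0},{"translation":[-5,0,-3],"dr":[0,0,0],"claw":0},{"translation":[-8,0,-3],"dr":[0,0,0],"claw":0},{"translation":[-11,0,-3],"dr":[0,0,0],"claw":0},{"translation":[-13,0,-3],"dr":[0,0,0],"claw":0},{"translation":[-13,0,-3],"dr":[0,0,0],"claw":0}]'
cat >> h.py <<'E'
def look(n,name,p0=None):
    I,d=capture(n);o=spotter.outline_of(n,"blank")[0]["pixels"].astype(float)
    c=planehit(n,np.argwhere(o>0)[:,::-1],56)[:,:2].mean(0)
    B,e=fit({n:o},BLANK,[*c,LP[2]+.1]);A,t=RT(LP)
    print(n,"blank rel",np.round(A.T@(B[:2]-t),1),"ang",round(B[2]-LP[2],3),"err",e)
    draw(n,None,I,[(B,BLANK,(255,0,0))],f"pics/{name}.png",5,(170,120,310,220));return B
E
python3 -c "
from h import *
status();look('side','b1')"
```

```text
time_s: 8.85
tcp_pos: [505.3, 139.8, 28.6]
ee_rot: [[-0.985, -0.172, 0.004], [-0.172, 0.985, 0.0], [-0.004, -0.0, -1.0]]
force: [-0.9, -0.5, 0.6]
finger_gap: -0.1
t 8.85 ledge xy [-45.8 -40.5] z 28.6 F [-0.9 -0.5  0.6] gap -0.1 yawy-ledgex 180.1
side blank rel [-8.6  4.6] ang 0.159 err 153.75
```

View pics/b1.png

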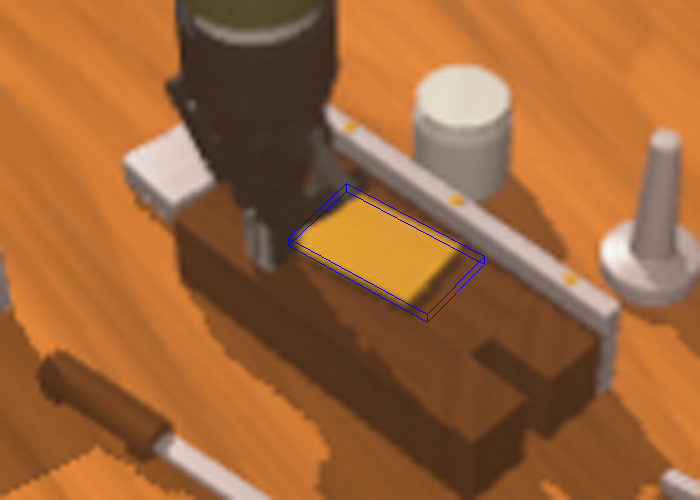

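```bash
cat >> h.py <<'E'
def look(n,name,p0):
    I,d=capture(n);o=spotter.outline_of(n,"blank")[0]["pixels"].astype(float)
    P=cloud(n,d);A,t=RT(LP)
    rel=(P[...,:2]-t)@A
    V=~((P[...,2]>61)&(rel[...,1]<40)); V=cv2.erode(V.astype(np.uint8),np.ones((3,3)))
    f=lambda q:(abs(sil(n,[q[0],q[1],q[2]/100],BLANK)-o)*V).sum()
    W=w(LP,[(p0[0],p0[1],0)])[0];q0=np.array([W[0],W[1],100*(LP[2]+p0[2])])
    best=min((minimize(f,q0+k,method="Nelder-Mead",options=dict(initial_simplex=np.vstack([q0+k]+[q0+k+v for v in np.eye(3)*5]),xatol=.05,fatol=.3)) for k in ([0,0,0],[4,4,4],[-4,-4,-4])),key=lambda r:r.fun)
    B=np.array([best.x[0],best.x[1],best.x[2]/100])
    r=A.T@(B[:2]-t);a=B[2]-LP[2];print(n,"blank rel",np.round(r,1),"ang",round(a,3),"err",best.fun,"lead",np.round(r+45*np.array([np.cos(a),np.sin(a)]),1))
    draw(n,None,I,[(B,BLANK,(255,0,0))],f"pics/{name}.png",5,(170,120,310,220));return B
E
python3 -c "
from h import *
look('side','b2',(-22,2,.15))"
```

```text
side blank rel [-21.9   3.2] ang 0.205 err 19.5 lead [22.2 12.3]
```

View pics/b2.png

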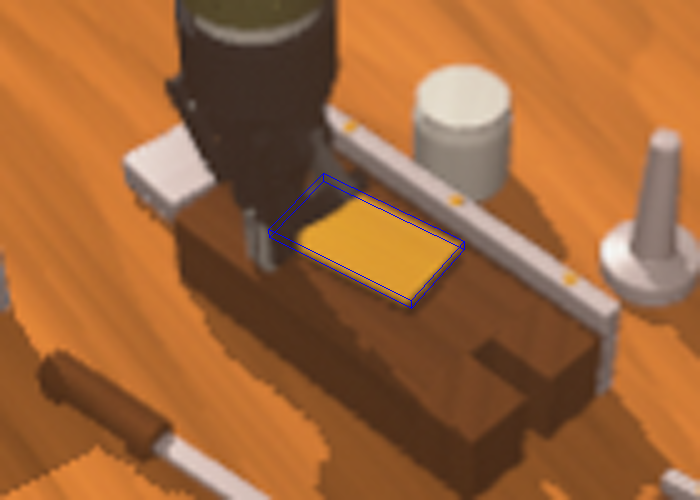

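The tracker agrees with the picture: the blank is at ledge (-22, 3) and 0.2 rad askew. The trailing end is being pushed in, so I'll continue.

```bash
python3 -m inch '[{"translation":[-2,0,0],"dr":[0,0,0],"claw":0},{"translation":[-4,0,0],"dr":[0,0,0],"claw":0},{"translation":[-6,0,0],"dr":[0,0,0],"claw":0},{"translation":[-8,0,0],"dr":[0,0,0],"claw":0},{"translation":[-10,0,0],"dr":[0,0,0],"claw":0},{"translation":[-10,0,0],"dr":[0,0,0],"claw":0}]'
python3 -c "
from h import *
status();look('side','b3',(-22,6,.1))"
```

```text
time_s: 9.8
tcp_pos: [515.6, 141.5, 28.8]
ee_rot: [[-0.985, -0.172, 0.005], [-0.172, 0.985, 0.0], [-0.005, -0.001, -1.0]]
force: [-0.3, 0.2, 1.4]
finger_gap: -0.2
t 9.8 ledge xy [-45.7 -30.1] z 28.8 F [-0.3  0.2  1.4] gap -0.2 yawy-ledgex 180.1
side blank rel [-18.1  11.8] ang 0.042 err 19.1875 lead [26.9 13.7]
```

View pics/b3.png

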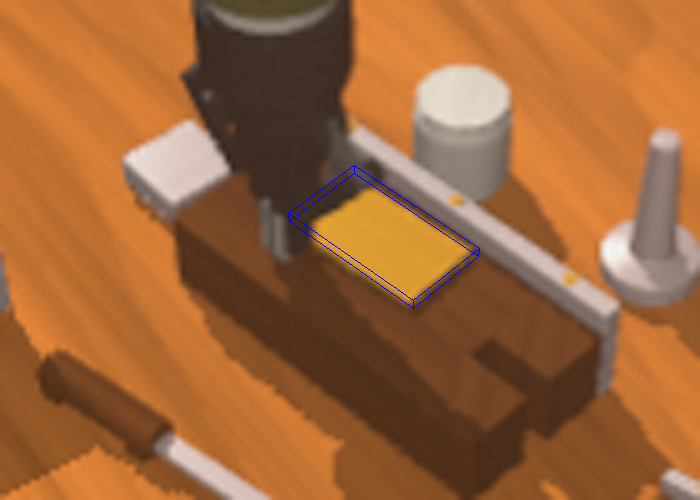

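```bash
python3 -m inch '[{"translation":[5,0,0],"dr":[0,0,0],"claw":0},{"translation":[7,-14,0],"dr":[0,0,0],"claw":0},{"translation":[5,-28,0],"dr":[0,0,0],"claw":0},{"translation":[2,-28,0],"dr":[0,0,0],"claw":0},{"translation":[-1,-28,0],"dr":[0,0,0],"claw":0},{"translation":[-3,-28,0],"dr":[0,0,0],"claw":0},{"translation":[-5,-28,0],"dr":[0,0,0],"claw":0},{"translation":[-5,-28,0],"dr":[0,0,0],"claw":0}]'
python3 -c "
from h import *
status();look('side','b4',(-20,12,.05))"
```

```text
time_s: 10.9
tcp_pos: [524.9, 115.0, 28.7]
ee_rot: [[-0.985, -0.172, 0.004], [-0.172, 0.985, 0.0], [-0.004, -0.001, -1.0]]
force: [-2.4, -1.6, 1.2]
finger_gap: -0.0
t 10.9 ledge xy [-18.  -25.4] z 28.7 F [-2.4 -1.6  1.2] gap -0.0 yawy-ledgex 180.1
side blank rel [-22.1  14. ] ang 0.018 err 20.875 lead [22.9 14.8]
```

View pics/b4.png

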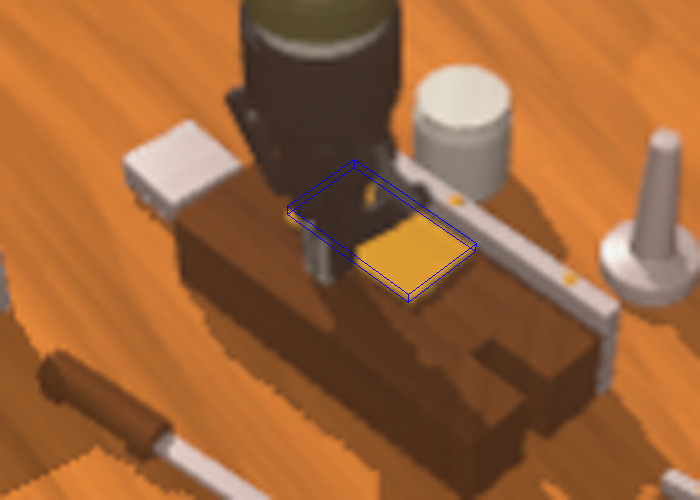

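```bash
python3 -m inch '[{"translation":[-1,0,0],"dr":[0,0,0],"claw":0},{"translation":[-2,0,0],"dr":[0,0,0],"claw":0},{"translation":[-2,0,0],"dr":[0,0,0],"claw":0}]'
python3 -c "
from h import *
status();look('side','b5',(-20,12,.05))"
```

```text
time_s: 11.38
tcp_pos: [527.1, 115.4, 28.8]
ee_rot: [[-0.985, -0.172, 0.005], [-0.172, 0.985, 0.001], [-0.005, -0.0, -1.0]]
force: [-1.6, -0.5, 1.2]
finger_gap: -0.0
t 11.38 ledge xy [-18.  -23.1] z 28.8 F [-1.6 -0.5  1.2] gap -0.0 yawy-ledgex 180.1
side blank rel [-20.2  14.1] ang 0.016 err 15.125 lead [24.7 14.8]
```

```bash
sleep 2;  python3 -m inch '[{"translation":[-1,0,0],"dr":[0,0,0],"claw":0},{"translation":[-1,0,0],"dr":[0,0,0],"claw":0}]'
```

```text
time_s: 11.72
tcp_pos: [528.2, 115.6, 28.8]
ee_rot: [[-0.985, -0.172, 0.005], [-0.172, 0.985, 0.001], [-0.005, -0.0, -1.0]]
force: [-2.0, 0.4, 0.1]
finger_gap: 0.2
```

```bash
python3 -m inch '[{"translation":[-1,0,0],"dr":[0,0,0],"claw":0},{"translation":[-1,0,0],"dr":[0,0,0],"claw":0}]' | grep -E "tcp|force"; python3 -m inch '[{"translation":[-1,0,0],"dr":[0,0,0],"claw":0},{"translation":[-1,0,0],"dr":[0,0,0],"claw":0}]' | grep -E "tcp|force"
python3 -c "
from h import *
status();look('side','b6',(-20,15,.02))"
```

```text
tcp_pos: [529.4, 115.7, 28.8]
force: [-0.9, -0.8, 0.6]
tcp_pos: [530.5, 115.9, 28.8]
force: [-1.2, -0.5, 1.2]
t 12.22 ledge xy [-17.9 -19.7] z 28.8 F [-1.2 -0.5  1.2] gap -0.1 yawy-ledgex 180.1
side blank rel [-23.2  20.1] ang 0.062 err 33.25 lead [21.8 22.9]
```

View pics/b6.png

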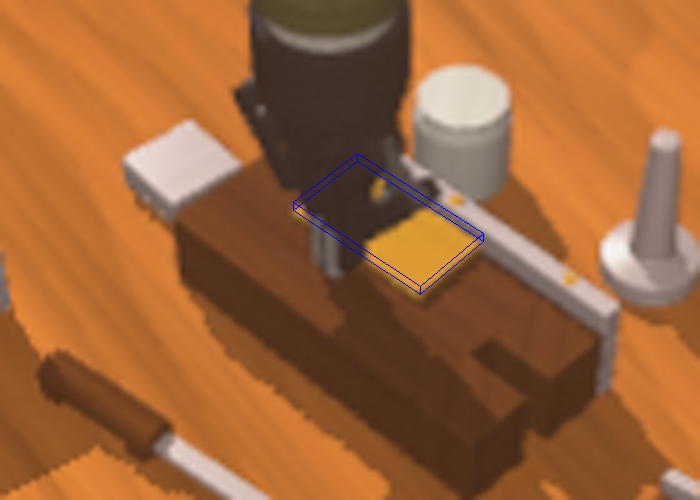

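```bash
python3 -m inch '[{"translation":[6,0,0],"dr":[0,0,0],"claw":0},{"translation":[20,4,-2],"dr":[0,0,0],"claw":0},{"translation":[24,30,-2],"dr":[0,0,0],"claw":0},{"translation":[22,60,-2],"dr":[0,0,0],"claw":0},{"translation":[10,75,0],"dr":[0,0,0],"claw":0},{"translation":[-15,76,0],"dr":[0,0,0],"claw":0},{"translation":[-34,76,0],"dr":[0,0,0],"claw":0},{"translation":[-34,76,0],"dr":[0,0,0],"claw":0}]'
python3 -c "
from h import *
status();look('side','b7',(-20,17,.02))"
```

```text
time_s: 13.32
tcp_pos: [552.6, 196.8, 28.9]
ee_rot: [[-0.985, -0.172, 0.007], [-0.172, 0.985, 0.001], [-0.007, -0.001, -1.0]]
force: [0.2, -0.3, -0.4]
finger_gap: 0.1
t 13.32 ledge xy [-93.8  15.8] z 28.9 F [ 0.2 -0.3 -0.4] gap 0.1 yawy-ledgex 180.1
side blank rel [-19.3  17. ] ang 0.062 err 22.875 lead [25.6 19.7]
```

View pics/b7.png

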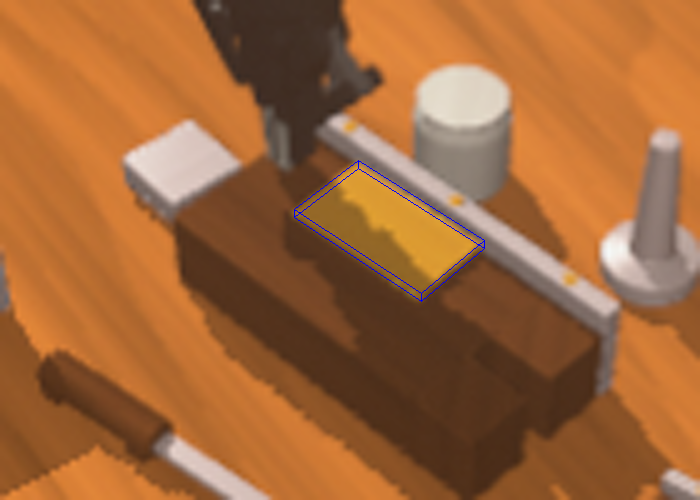

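```bash
python3 -m inch '[{"translation":[0,-5,0],"dr":[0,0,0],"claw":0},{"translation":[0,-10,0],"dr":[0,0,0],"claw":0},{"translation":[0,-14,0],"dr":[0,0,0],"claw":0},{"translation":[0,-18,0],"dr":[0,0,0],"claw":0},{"translation":[0,-22,0],"dr":[0,0,0],"claw":0},{"translation":[0,-26,0],"dr":[0,0,0],"claw":0},{"translation":[0,-30,0],"dr":[0,0,0],"claw":0},{"translation":[0,-34,0],"dr":[0,0,0],"claw":0}]'
python3 -c "
from h import *
status();look('side','b8',(-10,17,.02))"
```

```text
time_s: 14.42
tcp_pos: [556.2, 162.8, 28.6]
ee_rot: [[-0.985, -0.172, 0.004], [-0.172, 0.985, 0.001], [-0.004, -0.0, -1.0]]
force: [-1.0, 2.8, -0.2]
finger_gap: -0.2
t 14.43 ledge xy [-59.8  13.6] z 28.6 F [-1.   2.8 -0.2] gap -0.2 yawy-ledgex 180.1
side blank rel [-8.5 16. ] ang 0.021 err 25.9375 lead [36.5 16.9]
```

View pics/b8.png

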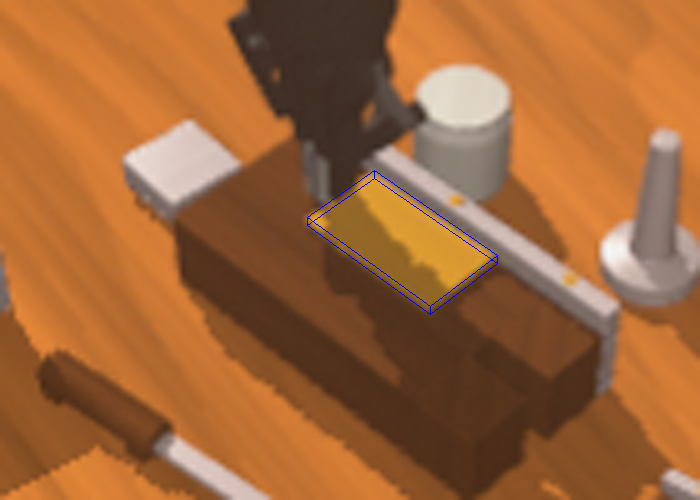

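```bash
python3 -m inch '[{"translation":[-1,-5,0],"dr":[0,0,0],"claw":0},{"translation":[-2,-10,0],"dr":[0,0,0],"claw":0},{"translation":[-2,-15,0],"dr":[0,0,0],"claw":0},{"translation":[-2,-20,0],"dr":[0,0,0],"claw":0},{"translation":[-2,-25,0],"dr":[0,0,0],"claw":0},{"translation":[-2,-30,0],"dr":[0,0,0],"claw":0},{"translation":[-2,-35,0],"dr":[0,0,0],"claw":0},{"translation":[-2,-40,0],"dr":[0,0,0],"claw":0}]'
python3 -c "
from h import *
status();look('side','b9',(30,17,.02))"
```

```text
time_s: 15.52
tcp_pos: [565.1, 122.9, 28.6]
ee_rot: [[-0.985, -0.172, 0.004], [-0.172, 0.985, -0.0], [-0.004, -0.001, -1.0]]
force: [-0.1, 1.5, -0.0]
finger_gap: -0.1
t 15.53 ledge xy [-19.   15.5] z 28.6 F [-0.1  1.5 -0. ] gap -0.1 yawy-ledgex 180.1
side blank rel [33.2 17.6] ang -0.003 err 32.0625 lead [78.2 17.5]
```

View pics/b9.png

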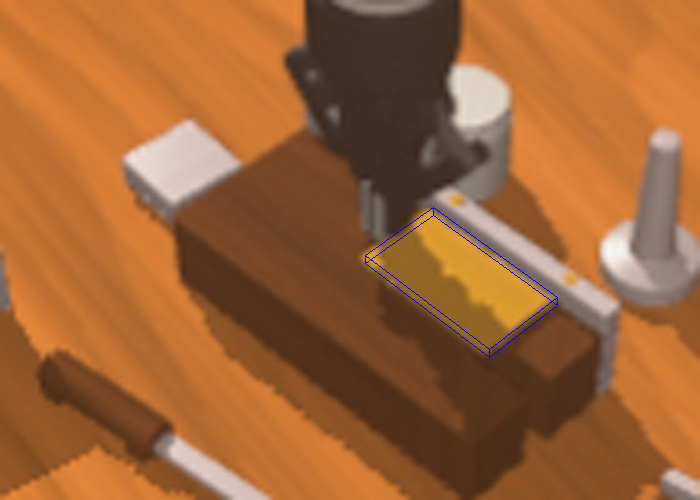

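```bash
python3 -m inch '[{"translation":[0,-6,0],"dr":[0,0,0],"claw":0},{"translation":[0,-12,0],"dr":[0,0,0],"claw":0},{"translation":[0,-18,0],"dr":[0,0,0],"claw":0},{"translation":[0,-24,0],"dr":[0,0,0],"claw":0},{"translation":[0,-30,0],"dr":[0,0,0],"claw":0},{"translation":[0,-36,0],"dr":[0,0,0],"claw":0},{"translation":[0,-41,0],"dr":[0,0,0],"claw":0},{"translation":[0,-45,0],"dr":[0,0,0],"claw":0}]'
python3 -c "
from h import *
status();look('side','b10',(76,17,.0))
look('top','b10t',(76,17,.0))"
```

```text
time_s: 16.62
tcp_pos: [572.9, 77.8, 28.6]
ee_rot: [[-0.985, -0.171, 0.004], [-0.171, 0.985, -0.001], [-0.004, -0.002, -1.0]]
force: [1.2, 1.4, -1.3]
finger_gap: 0.3
t 16.62 ledge xy [26.9 15.6] z 28.6 F [ 1.2  1.4 -1.3] gap 0.3 yawy-ledgex 180.0
side blank rel [75.4 17.8] ang -0.007 err 44.25 lead [120.4  17.5]
top blank rel [77.5 14.9] ang 0.002 err 6.8125 lead [122.5  15. ]
```

View pics/b10.png

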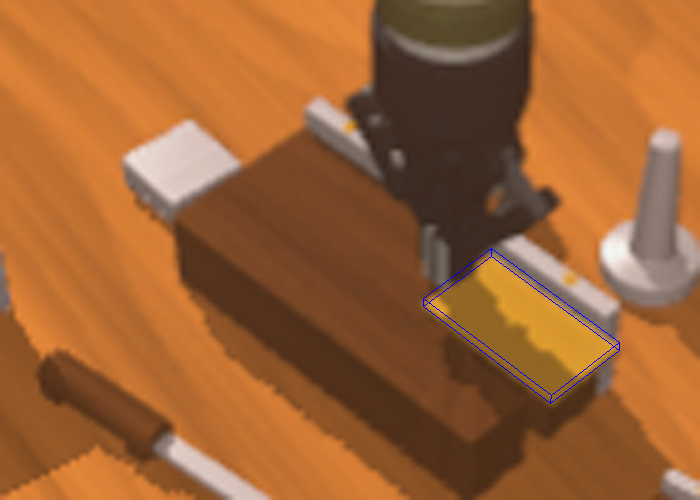

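View pics/b10t.png

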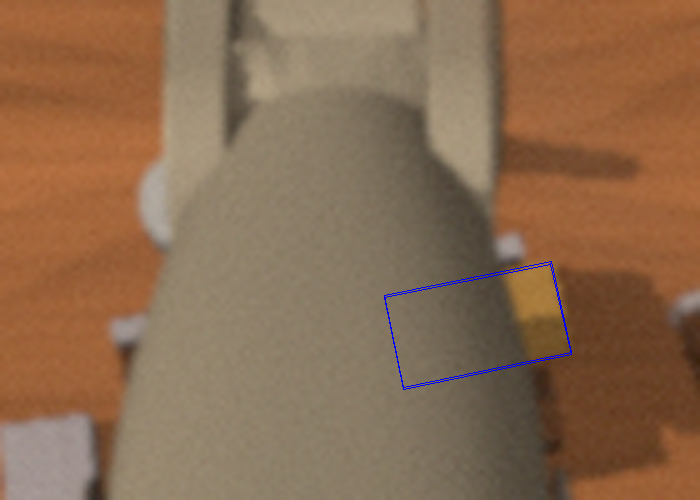

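```bash
python3 -m inch '[{"translation":[0,-4,0],"dr":[0,0,0],"claw":0},{"translation":[0,-8,0],"dr":[0,0,0],"claw":0},{"translation":[0,-11,0],"dr":[0,0,0],"claw":0},{"translation":[0,-12,0],"dr":[0,0,0],"claw":0},{"translation":[0,-12,0],"dr":[0,0,0],"claw":0},{"translation":[0,-2,0],"dr":[0,0,0],"claw":0},{"translation":[0,10,-20],"dr":[0,0,0],"claw":0},{"translation":[20,40,-70],"dr":[0,0,0],"claw":0}]'
python3 -m inch '[{"translation":[40,30,-50],"dr":[0,0,0],"claw":0},{"translation":[90,60,-80],"dr":[0,0,0],"claw":0},{"translation":[130,100,-80],"dr":[0,0,0],"claw":0},{"translation":[160,150,-80],"dr":[0,0,0],"claw":0},{"translation":[160,200,-80],"dr":[0,0,0],"claw":0}]'
python3 -c "
from h import *
status();look('side','b11',(89,17,.0))
look('top','b11t',(89,17,.0))"
```

```text
time_s: 17.82
tcp_pos: [545.2, 114.1, 97.1]
ee_rot: [[-0.986, -0.169, 0.001], [-0.169, 0.986, -0.002], [-0.0, -0.002, -1.0]]
force: [0.3, 0.8, 0.2]
finger_gap: 0.0
time_s: 18.45
tcp_pos: [350.9, 285.3, 177.5]
ee_rot: [[-0.986, -0.17, 0.002], [-0.17, 0.986, -0.002], [-0.001, -0.002, -1.0]]
force: [1.9, 1.0, 0.4]
finger_gap: 0.1
t 18.45 ledge xy [-215.4 -167.9] z 177.5 F [1.9 1.  0.4] gap 0.1 yawy-ledgex 180.0
side blank rel [89.6 17.2] ang 0.013 err 32.25 lead [134.6  17.8]
top blank rel [90.4 15.6] ang 0.008 err 26.9375 lead [135.4  16. ]
```

View pics/b11.png

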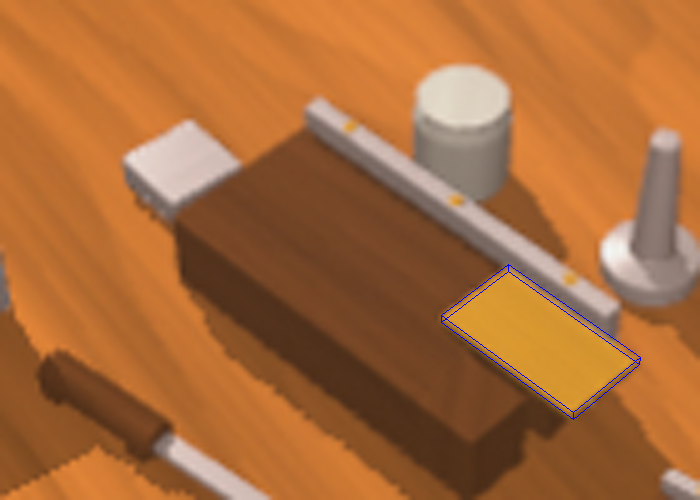

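View pics/b11t.png

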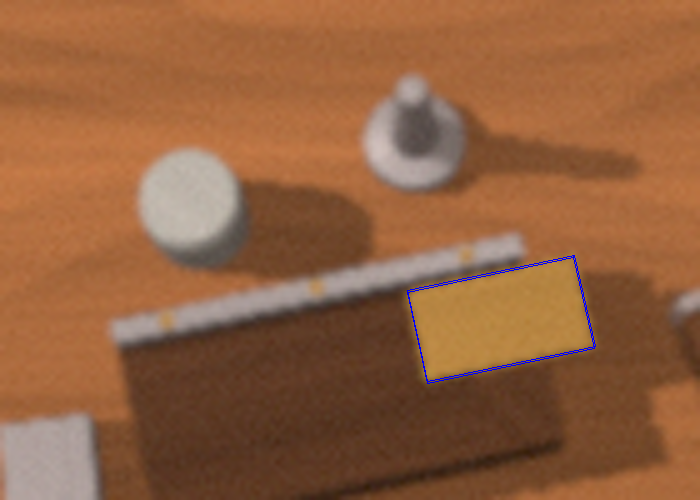

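Both views agree: overhang is about 25 mm, angle about 0.01 rad and y about 16 mm, so roughly a 2 mm gap remains. There's plenty of time for one gentle nudge to close it.

```bash
python3 -c "
from h import *
go(88,-50,60)"
```

```text
t 18.65 ledge xy [-214.9 -165.9] z 176.7 F [ 0.1  0.3 -1.4] gap 0.4 yawy-ledgex 180.1
to (88, -50, 60) tool shift [-115.2 -302.9  117.5]
```

```bash
python3 -m inch '[{"translation":[-15,-45,0],"dr":[0,0,0],"claw":0},{"translation":[-35,-95,10],"dr":[0,0,0],"claw":0},{"translation":[-55,-145,30],"dr":[0,0,0],"claw":0},{"translation":[-75,-195,50],"dr":[0,0,0],"claw":0},{"translation":[-95,-245,80],"dr":[0,0,0],"claw":0},{"translation":[-112,-290,105],"dr":[0,0,0],"claw":0},{"translation":[-115,-303,117],"dr":[0,0,0],"claw":0},{"translation":[-115,-303,117],"dr":[0,0,0],"claw":0}]'
python3 -c "
from h import *
go(88,-45,29)"
```

```text
time_s: 19.65
tcp_pos: [517.2, 5.0, 59.5]
ee_rot: [[-0.986, -0.169, -0.002], [-0.169, 0.986, -0.002], [0.002, -0.001, -1.0]]
force: [0.1, 0.5, 0.2]
finger_gap: 0.0
t 19.65 ledge xy [ 89.1 -51.7] z 59.5 F [0.1 0.5 0.2] gap 0.0 yawy-ledgex 179.9
to (88, -45, 29) tool shift [-6.7  1.2 30.4]
```

```bash
python3 -m inch '[{"translation":[0,0,15],"dr":[0,0,0],"claw":0},{"translation":[-4,1,26],"dr":[0,0,0],"claw":0},{"translation":[-8,1,30],"dr":[0,0,0],"claw":0},{"translation":[-14,1,30],"dr":[0,0,0],"claw":0},{"translation":[-20,1,30],"dr":[0,0,0],"claw":0},{"translation":[-26,1,30],"dr":[0,0,0],"claw":0},{"translation":[-28,1,30],"dr":[0,0,0],"claw":0},{"translation":[-28,1,30],"dr":[0,0,0],"claw":0}]'; python3 -c "
from h import *
status()"
```

```text
time_s: 20.65
tcp_pos: [544.8, 10.7, 29.4]
ee_rot: [[-0.986, -0.169, -0.002], [-0.169, 0.986, -0.002], [0.002, -0.001, -1.0]]
force: [0.2, -0.4, 0.4]
finger_gap: 0.2
t 20.65 ledge xy [ 88.2 -23.5] z 29.4 F [ 0.2 -0.4  0.4] gap 0.2 yawy-ledgex 179.9
```

Next, 1 mm steps while watching the force.

```bash
python3 -m inch '[{"translation":[-1,0,0],"dr":[0,0,0],"claw":0},{"translation":[-2.5,0,0],"dr":[0,0,0],"claw":0},{"translation":[-2.5,0,0],"dr":[0,0,0],"claw":0}]' | grep -E "tcp|force"
python3 -m inch '[{"translation":[-1,0,0],"dr":[0,0,0],"claw":0},{"translation":[-1,0,0],"dr":[0,0,0],"claw":0}]' | grep -E "tcp|force"; python3 -c "
from h import *
status()"
```

```text
tcp_pos: [547.3, 11.0, 29.5]
force: [0.2, 0.2, 0.1]
tcp_pos: [548.5, 11.2, 29.5]
force: [-0.3, -0.1, -0.5]
t 21.27 ledge xy [ 88.3 -19.9] z 29.5 F [-0.3 -0.1 -0.5] gap 0.5 yawy-ledgex 179.9
```

```bash
python3 -m inch '[{"translation":[-1,0,0],"dr":[0,0,0],"claw":0},{"translation":[-1,0,0],"dr":[0,0,0],"claw":0}]' | grep -E "tcp|force"
python3 -c "
from h import *
status();look('side','b12',(90,17,.0))"
```

```text
tcp_pos: [548.9, 11.3, 29.4]
force: [-0.8, 0.2, 1.1]
t 21.52 ledge xy [ 88.3 -19.4] z 29.4 F [-0.8  0.2  1.1] gap 0.2 yawy-ledgex 179.9
side blank rel [91.1 18.7] ang -0.047 err 13.1875 lead [136.1  16.5]
```

View pics/b12.png

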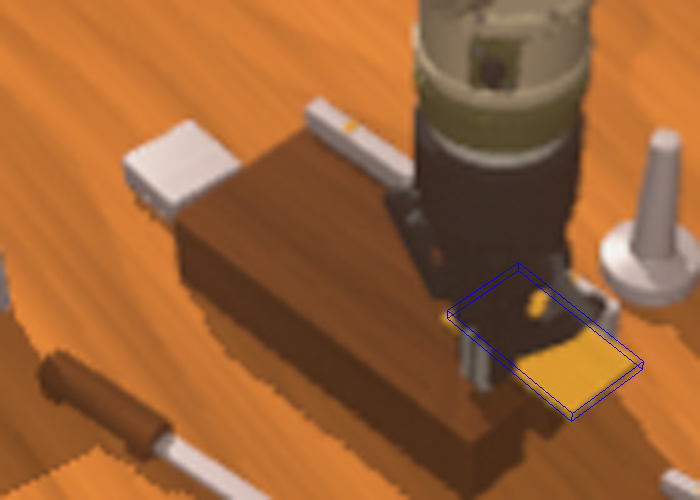

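```bash
python3 -m inch '[{"translation":[-1,0,0],"dr":[0,0,0],"claw":0},{"translation":[-1,0,0],"dr":[0,0,0],"claw":0}]' | grep -E "tcp|force"
python3 -m inch '[{"translation":[-1,0,0],"dr":[0,0,0],"claw":0},{"translation":[-1,0,0],"dr":[0,0,0],"claw":0}]' | grep -E "tcp|force"
```

```text
tcp_pos: [549.8, 11.5, 29.3]
force: [-2.1, -0.2, 1.9]
tcp_pos: [550.9, 11.7, 29.4]
force: [-2.0, -1.5, 0.4]
```

```bash
python3 -m inch '[{"translation":[-0.7,0,0],"dr":[0,0,0],"claw":0},{"translation":[-0.7,0,0],"dr":[0,0,0],"claw":0}]' | grep -E "tcp|force"
python3 -c "
from h import *
status();look('side','b13',(90,17,.0))"
```

```text
tcp_pos: [551.8, 11.8, 29.3]
force: [-1.2, -1.0, 2.2]
t 22.38 ledge xy [ 88.3 -16.5] z 29.3 F [-1.2 -1.   2.2] gap 0.4 yawy-ledgex 179.9Traceback (most recent call last):
  File "<string>", line 3, in <module>
    status();look('side','b13',(90,17,.0))
             ~~~~^^^^^^^^^^^^^^^^^^^^^^^^^
  File "h.py", line 57, in look
    I,d=capture(n);o=spotter.outline_of(n,"blank")[0]["pixels"].astype(float)
                     ~~~~~~~~~~~~~~~~~~~~~~~~~~~~~^^^
IndexError: list index out of range
```

```bash
python3 -m inch '[{"translation":[6,0,0],"dr":[0,0,0],"claw":0},{"translation":[20,0,-20],"dr":[0,0,0],"claw":0},{"translation":[40,20,-70],"dr":[0,0,0],"claw":0},{"translation":[60,60,-110],"dr":[0,0,0],"claw":0},{"translation":[80,110,-150],"dr":[0,0,0],"claw":0},{"translation":[110,160,-150],"dr":[0,0,0],"claw":0},{"translation":[130,220,-150],"dr":[0,0,0],"claw":0},{"translation":[130,280,-150],"dr":[0,0,0],"claw":0}]' | grep -E "tcp|force"
python3 - <<'E'
from h import *
status();look('side','b14',(90,17,.0));look('top','b14t',(90,17,.0))
for n,k in(("side",256),("top",246)):
    for o in spotter.outline_of(n,"ledge"):
        if abs(o["position"][0]-k)<25: print(n,fit({n:np.maximum(o["pixels"],spotter.outline_of(n,"blank")[0]["pixels"]).astype(float)},LEDGE+[],LP));break
    for nm in("tin","mandrel","file","benchblock"):
        o=spotter.outline_of(n,nm);print(n,nm,np.round(o[0]["position"]) if o else None)
E
```

```text
tcp_pos: [375.3, 267.5, 180.1]
force: [1.6, -0.3, 0.6]
t 23.48 ledge xy [-193.7 -147. ] z 180.1 F [ 1.6 -0.3  0.6] gap -0.3 yawy-ledgex 179.9
side blank rel [89.5 20. ] ang 0.038 err 41.4375 lead [134.5  21.7]
top blank rel [90.1 18.7] ang 0.021 err 31.1875 lead [135.1  19.7]
side (array([555.00549769, 101.94678613,  -1.37851462]), np.float64(198.625))
side tin [262. 145.]
side mandrel [304. 167.]
side file [198. 208.]
side benchblock [204. 153.]
top (array([553.48457939, 100.14651818,  -1.37532578]), np.float64(357.375))
top tin [210. 161.]
top mandrel [249. 147.]
top file [235. 254.]
top benchblock [180. 214.]
```

View pics/b14.png

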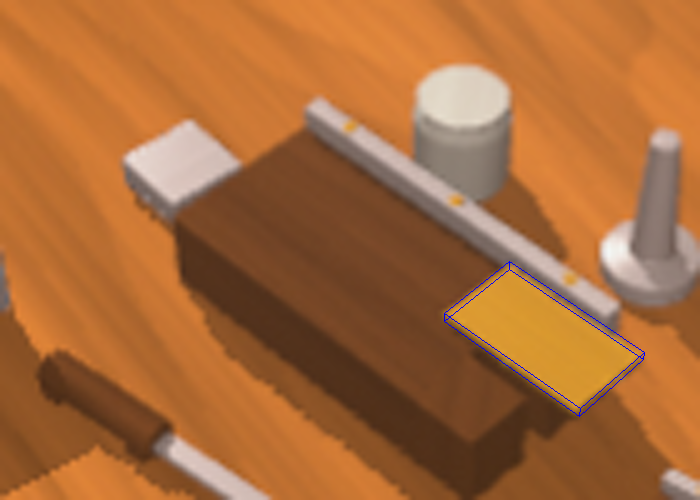

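View pics/b14t.png

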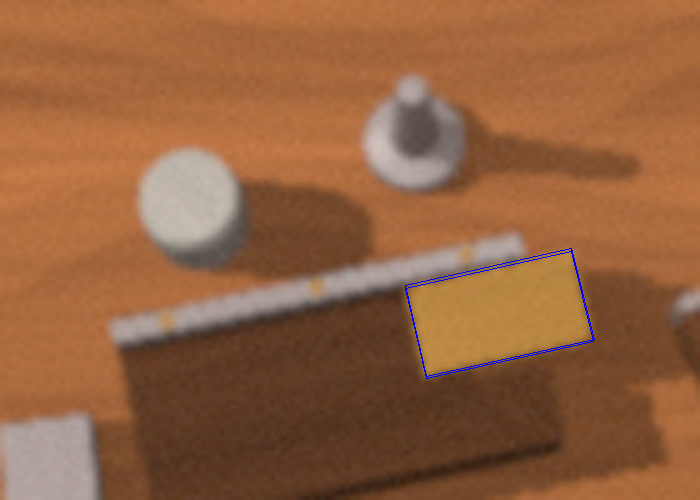

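Both views show the blank against the fence with about 25 mm of overhang. The bystanders are where they started, and the hand is clear.

```bash
python3 -c "
from plant import robot
print(robot.sense()['qvel']); print(robot.job_done())"
```

```text
[ 0.3095424   0.09040492  0.07927261  0.04080144 -0.05866586 -0.02016513]
the job is handed in; nothing more can be done
None
```

The job is handed in: by the last pictures, the blank lies flat along the fence with about 25 mm of overhang, and the hand is well clear. I used shut fingertips only. I squared the blank up to the fence, slid it about 110 mm along to the slotted end, then gave it a last gentle nudge against the fence. The job took about 24 s, and no pinching, lifting or pressing was used.

**Last checks:**

| Check | Side view | Top view | Wanted |
|---|---|---|---|
| Leading edge past the slotted end | 24.5 mm | 25.1 mm | 17 to 33 mm |
| Blank's position across the ledge | 20.0 mm | 18.7 mm | 13 to 21 mm (flush is 18) |
| Angle to the fence | 0.038 rad | 0.021 rad | under 0.08 rad |

- **Forces:** fingertip readings while pushing the blank were about 3 N or less at the end of each move.
- **Bystanders:** the tin, mandrel, file and bench block were within about 4 pixels of where they were first seen, roughly camera and network noise.

**Disagreements:**
- **Flushness:** both views read past 18 mm, where the fence should stop the blank, so that excess is camera or ledge-fit error. The last nudge showed no clear force rise, so I judged flushness from the pictures.
- **Ledge angle:** refitting the ledge at the end gave an angle about 0.02 rad different from the one I had used. That would account for most of the angle shown in the table.
- **Tool height:** the fingertips touched the ledge when the reported tool height was 25.5 mm, not 50 mm. I worked from that touch, which read 18.6 N upward on the tool at its peak and was on the ledge, not the blank.

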